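# Find the unlatched cover of the service duct and tip it open

## Task

One of the four identical covers on the bench's service duct has been left unlatched, and its compartment must be opened for the electrician. Press gently on the ribbed rear end of the covers, one after another, until you find the one that rocks; tip it up, then push it over with the outside of the fingers until it stands fully open, leaning back against its stop. Do not force the covers that are latched, leave them shut, pick nothing up, and leave everything else on the bench where it is.

Things in the scene. Friction and masses are not known exactly. Their poses are not given: they have to be found in the camera images.
- duct: Aluminium service duct fixed to the bench: 126 (x) x 293 (y) x 90 mm, black end caps, grey gland 25 long on its left end. Origin: centre of its underside; x points away from the robot (yaw up to 0.13), z up. Four identical grey covers lie flush in its top, centres at y = 105, 35, -35, -105 mm. Their hinge pins run along y, 9 mm behind its centre, 87.5 mm up. Force over 40 N on a cover is too much.
- cover_1 (a joint): Tilt in rad of cover 1, the leftmost (largest y): a plate 102 (x) x 60 (y) x 5 mm, 60 ahead of its pin and 42 (the heel) behind it. 0 shut and flush; grows as the heel sinks and the front edge rises; 1.57 upright; 1.75 open against its stop, leaning 10 degrees away from the robot. Stiff hinge: it stays at any angle. Pushed open from its raised underside, which faces the robot.
- heel_1 (a point): Centre of the black ribbed pad (30 x 44 mm) on the heel of cover 1, top face, 24 mm behind the pin. If latched, it springs (about 4 N per mm) for at most 6 mm, then is rigid. If unlatched, it sinks under 1 to 5 N; pressed 15 to 20 mm down here by fingertips it tips the cover to 40 to 60 degrees. The frame opening round the heel is 63 mm wide and ends 44 mm behind the pin, with 40 mm of free depth.
- toe_1 (a point): Middle of the front edge of cover 1, on its top face, 60 mm ahead of the hinge pin; moves with the cover.
- cover_2 (a joint): Tilt in rad of cover 2, second from the left: a plate 102 (x) x 60 (y) x 5 mm, 60 ahead of its pin and 42 (the heel) behind it. 0 shut and flush; grows as the heel sinks and the front edge rises; 1.57 upright; 1.75 open against its stop, leaning 10 degrees away from the robot. Stiff hinge: it stays at any angle. Pushed open from its raised underside, which faces the robot.
- heel_2 (a point): Centre of the black ribbed pad (30 x 44 mm) on the heel of cover 2, top face, 24 mm behind the pin. If latched, it springs (about 4 N per mm) for at most 6 mm, then is rigid. If unlatched, it sinks under 1 to 5 N; pressed 15 to 20 mm down here by fingertips it tips the cover to 40 to 60 degrees. The frame opening round the heel is 63 mm wide and ends 44 mm behind the pin, with 40 mm of free depth.
- toe_2 (a point): Middle of the front edge of cover 2, on its top face, 60 mm ahead of the hinge pin; moves with the cover.
- cover_3 (a joint): Tilt in rad of cover 3, third from the left: a plate 102 (x) x 60 (y) x 5 mm, 60 ahead of its pin and 42 (the heel) behind it. 0 shut and flush; grows as the heel sinks and the front edge rises; 1.57 upright; 1.75 open against its stop, leaning 10 degrees away from the robot. Stiff hinge: it stays at any angle. Pushed open from its raised underside, which faces the robot.
- heel_3 (a point): Centre of the black ribbed pad (30 x 44 mm) on the heel of cover 3, top face, 24 mm behind the pin. If latched, it springs (about 4 N per mm) for at most 6 mm, then is rigid. If unlatched, it sinks under 1 to 5 N; pressed 15 to 20 mm down here by fingertips it tips the cover to 40 to 60 degrees. The frame opening round the heel is 63 mm wide and ends 44 mm behind the pin, with 40 mm of free depth.
- toe_3 (a point): Middle of the front edge of cover 3, on its top face, 60 mm ahead of the hinge pin; moves with the cover.
- cover_4 (a joint): Tilt in rad of cover 4, the rightmost: a plate 102 (x) x 60 (y) x 5 mm, 60 ahead of its pin and 42 (the heel) behind it. 0 shut and flush; grows as the heel sinks and the front edge rises; 1.57 upright; 1.75 open against its stop, leaning 10 degrees away from the robot. Stiff hinge: it stays at any angle. Pushed open from its raised underside, which faces the robot.
- heel_4 (a point): Centre of the black ribbed pad (30 x 44 mm) on the heel of cover 4, top face, 24 mm behind the pin. If latched, it springs (about 4 N per mm) for at most 6 mm, then is rigid. If unlatched, it sinks under 1 to 5 N; pressed 15 to 20 mm down here by fingertips it tips the cover to 40 to 60 degrees. The frame opening round the heel is 63 mm wide and ends 44 mm behind the pin, with 40 mm of free depth.
- toe_4 (a point): Middle of the front edge of cover 4, on its top face, 60 mm ahead of the hinge pin; moves with the cover.
- tape_measure: Orange pocket tape measure standing on the bench to the right of the duct, 36 x 74 x 90 mm. Origin: centre of its underside. A bystander.
- star_knob: Yellow star-shaped knob, 36 x 32 x 28 mm, on the bench left of the duct. Origin: centre of its underside. A bystander.
- lug_c: Pale four-armed metal casting, 62 x 62 x 13 mm, lying left of the duct. Origin: centre of its underside. A bystander.
- collar_a: Pale clamp ring, 36 x 44 x 22 mm, lying left of the duct. Origin: centre of its underside. A bystander.
- marker: Black and red marker pen, 137 mm long, 19 mm thick, lying right of the duct near the bench's edge. Origin: centre of its underside. A bystander.
- tape_roll: Cream roll of tape lying flat, 96 mm across, 48 mm high, right of the duct. Origin: centre of its underside. A bystander.

How it is judged:
By the outcome, as a careful person would: the job done as asked, in the order asked, and still so for the second after the job is handed in, with the robot touching nothing.
It also fails if it takes over 51 s, if anything falls off the work surface, if the arm or the gripper's body presses on something with over 40 N, if the wrist force passes 120 N, or if a joint passes its speed limit or range.

## Robot

A 6-joint arm with a two-finger parallel gripper is mounted at the origin on a cart in front of the work surface, level with it; the furniture and walls round the work are solid. World frame = base frame: x ahead of the robot, y to its left, z up, the work surface at z = 0. Lengths are in mm, angles in rad, forces in N, time in s.
With the tool pointing down it reaches from about 400 to 925 mm from the base axis. Payload 12.5 kg.
Tool frame: the origin (TCP) lies on the mounting face of the last link; the fingertips stand 190 mm ahead of it and the grasp point (between the pads) lies 171 mm ahead of it (env.tcp_to_tips is the distance from the TCP to the fingertips, in mm); x points along the fingers, y is the direction in which the jaws open and shut, and the axes are right-handed (so a half turn about x gives the same grasp; the last joint's range is limited). The gripper opens to 95 mm and grips with 3 to 60 N. Pads are 20 mm wide; open, the fingers measure 119 mm over their backs; the gripper's body (75 mm by 180 mm) begins 59 mm behind the grasp point.
Start: joints at [1.063, 0.491, 1.559, -0, 1.092, -0.106], TCP at [244.399, 575.234, 404.761] pointing down, gripper open.
Joint ranges: [-3.1, 3.1], [-0.84, 2.19], [0.05, 2.79], [-1.13, 4.28], [0.06, 2.93], [-2.69, 2.69]. Speed limits (rad/s): [2.22, 2.22, 2.79, 3.14, 3.14, 3.14].

## Interface

Orientations are given as [roll, pitch, yaw] about the fixed x, y, z axes, in that order (R = Rz(yaw) Ry(pitch) Rx(roll)).
In Python, from cell import monitor, cams, job, env gives the robot as it stands. The module is installed in compiled form; this text tells all that it offers.
- The arm moves only by the tool apply_moves, never from a script. Its argument "series" is a list of rows, each a list of 3 entries, a list of its own where there are three numbers: the closure, from -1 (fully open) to 1 (shut), so that 0 is half open, then the shift along the tool's x, y, z in cm, then the turn about the tool's x in rad. A call has 1 to 20 rows; each row is the pose to reach, as a shift and turn from the pose commanded when the call began, along the tool's axes at that moment; what a row does not reach only later rows make up. A row lasts 1/8 s, in which the tool goes at most 62.5 mm and 10.7 degrees, less where a joint would pass 70% of its speed; a pose out of reach is approached as far as the arm can. A call with a gripper value outside its range is refused whole. The fingers move at their own pace and stop on an object; the grip force is fixed at half the most. Time passes only in rows, so rows that repeat a pose let the fingers close. It gives the time, the measured TCP pose, the force and the opening at its end, in the units of the state.
- monitor.state(): the state, without advancing time (a new reading comes with each control period).
- cams.read_camera(name): name is "side" or "top" or "wrist"; returns a dict with "image" (420x560x3 uint8, red, green, blue), "fx", "fy", "cx", "cy" (pixels), "position" and "orientation" of the camera in the world. Camera axes: x right, y down, z forward; pixel columns grow to the right and rows downward; lengths in mm; the calibration is good to about 2 mm. A picture is of the moment at which its call begins. There is no depth.
- job.job_done(): hands the job in, once; it reports no verdict.
The state is a dict: "t": time; "joints": joint angles; "qvel": joint speeds; "tau": joint torques, N m; "eef_pos": TCP position; "tcp_rot": TCP orientation; "ft_force": force on the tool from outside, world axes, zero at the start; "moment": the same for the moment, N m; "opening": opening from 0.0 (shut) to 1.0 (fully open).
Only numpy, scipy, OpenCV 4.12 (cv2) and the standard library are available. Lean on these libraries where they do the work, as an engineer would, in place of code of your own. Each camera call takes 0.05 s, during which the arm holds its last target. There are 200 camera calls.

## Working session

There is one attempt and no reset: what is moved stays moved. The work goes in short steps, Python scripts to look and compute and a tool call to move; the robot and the scene stay as the last step left them, time stands still between calls to the robot, and variables do not carry over. Pictures are saved under pics/ and viewed, about 8 in all and at most 12, crops included, and the job is handed in when it is done.

Besides the shell and the picture viewer there is one more tool, called by a JSON object that holds its "api" and its "payload". apply_moves: Moves the arm, as the interface text tells. Its arguments: {"type":"object","properties":{"series":{"type":"array"}},"required":["series"]}

```bash
mkdir -p pics; python3 - <<'E'
from cell import monitor,cams,env
import cv2,json
s=monitor.state();print(s)
print(env.tcp_to_tips)
for n in("top","side"):
    c=cams.read_camera(n);cv2.imwrite(f"pics/{n}0.png",c["image"][:,:,::-1])
    print(n,{k:v for k,v in c.items() if k!="image"})
E
```

```text
{'t': 0.0, 'joints': array([ 1.06336411e+00,  4.91577918e-01,  1.55946535e+00, -1.85215442e-05,
        1.09168870e+00, -1.05598014e-01]), 'qvel': array([-0.00027399,  0.00139447, -0.00069506, -0.00048191,  0.00086578,
        0.001755  ]), 'tau': array([ 2.53038808e-03, -6.12629271e+01, -2.58194286e+01,  6.93621137e-02,
        4.80761065e-02, -9.82802499e-05]), 'eef_pos': array([244.40482817, 575.19527194, 404.14474163]), 'tcp_rot': array([-1.66197759,  1.56965689, -2.06380324]), 'ft_force': array([-0.1879566 , -0.60287257,  0.33733803]), 'moment': array([-0.00350971,  0.02253646, -0.01264402]), 'opening': 1.0001124349832753}
190.1
top {'fx': 384.33626821775977, 'fy': 384.33626821775977, 'cx': 275.8158714244187, 'cy': 211.48495043974435, 'position': array([ 330.25695588,   38.06411271, 1122.93287669]), 'orientation': array([-3.05237767,  0.01025563, -1.59350164])}
side {'fx': 493.2963583016629, 'fy': 493.2963583016629, 'cx': 274.7740060669644, 'cy': 211.93475834807631, 'position': array([359.0816316 , 876.91950762, 750.87990256]), 'orientation': array([-2.26383897,  0.01182159, -3.04480592])}
```

View pics/top0.png

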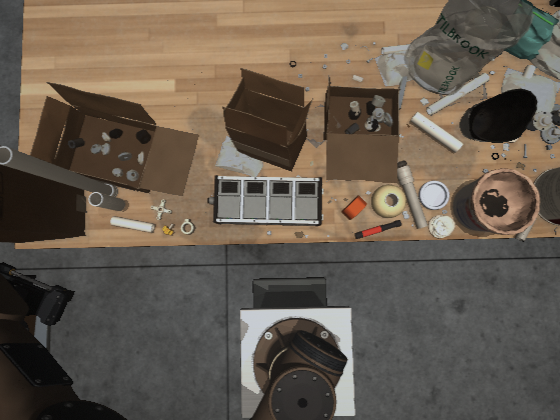

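View pics/side0.png

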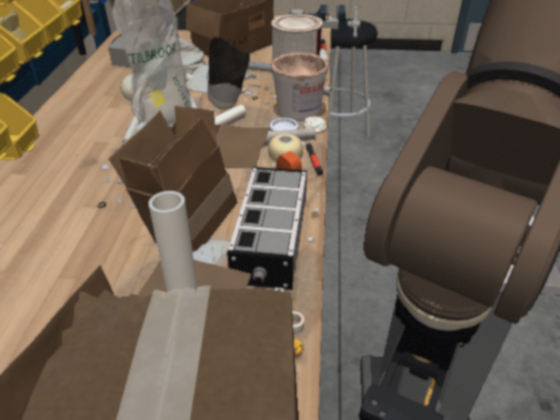

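The top view shows the duct at about (215–322, 177–224), with four covers, black pads at the rear, cartons behind it, and the tape measure on the right at (354,207). I'll enlarge the duct.

```bash
python3 - <<'E'
import cv2
i=cv2.imread("pics/top0.png")[165:235,200:335]
cv2.imwrite("pics/crop0.png",cv2.resize(i,None,fx=5.9,fy=5.9,interpolation=cv2.INTER_CUBIC))
E
```

```text
(no output)
```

View pics/crop0.png

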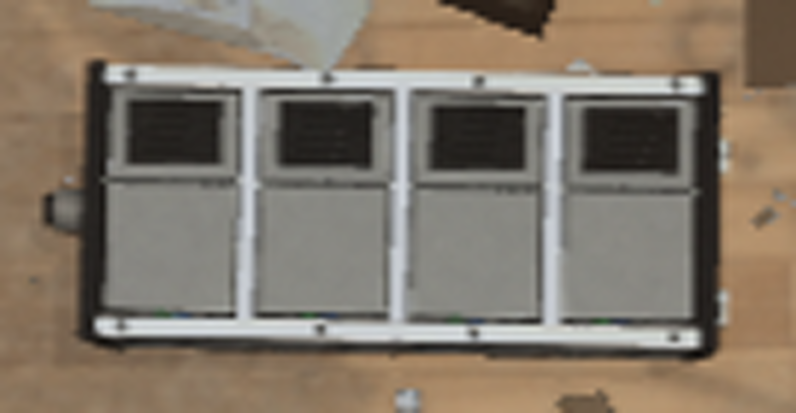

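```bash
cat > h.py <<'E'
import numpy as np
from scipy.spatial.transform import Rotation as Ro
from scipy.optimize import least_squares
def R(e): return Ro.from_euler('xyz',e).as_matrix()
TOP=dict(f=384.33626821775977,c=(275.8158714244187,211.48495043974435),p=np.array([330.25695588,38.06411271,1122.93287669]),R=R([-3.05237767,0.01025563,-1.59350164]))
SIDE=dict(f=493.2963583,c=(274.774,211.9348),p=np.array([359.0816316,876.91950762,750.87990256]),R=R([-2.26383897,0.01182159,-3.04480592]))
def ray(C,u,v): return C['R']@np.array([(u-C['c'][0])/C['f'],(v-C['c'][1])/C['f'],1])
def atz(C,u,v,z):
    d=ray(C,u,v);return C['p']+d*(z-C['p'][2])/d[2]
def proj(C,P):
    q=C['R'].T@(np.array(P)-C['p']);return q[:2]/q[2]*C['f']+C['c']
def tri(a,b):
    A=np.c_[ray(TOP,*a),-ray(SIDE,*b)];t=np.linalg.lstsq(A,SIDE['p']-TOP['p'],rcond=None)[0]
    return TOP['p']+A[:,0]*t[0],SIDE['p']-A[:,1]*t[1]
E
python3 - <<'E'
from h import *
f=lambda u,v:atz(TOP,200+(u+.5)/5.9-.5,165+(v+.5)/5.9-.5,90)
pads=[f(175,131),f(326,134),f(478,138),f(631,141)]
toes=[f(171,315),f(322,318),f(476,321),f(628,323)]
ys=[105,35,-35,-105]
obs=np.array([p[:2] for p in pads+toes]);loc=np.array([(33,y) for y in ys]+[(-51,y) for y in ys])
def m(q):
    c,s=np.cos(q[2]),np.sin(q[2]);return loc@np.array([[c,s],[-s,c]])+q[:2]
r=least_squares(lambda q:(m(q)-obs).ravel(),[450,0,0])
print(r.x,r.fun.reshape(-1,2).round(1));print(m(r.x).round(1))
print("side px of heels",[proj(SIDE,[*a,90]).round(0) for a in m(r.x)])
print("box",tri((292,168),(235,205)),[atz(TOP,292,168,z).round(0) for z in(0,150,200)])
print(R([-1.66197759,1.56965689,-2.06380324]).round(3))
E
```

```text
[ 4.55136575e+02  6.81281438e+01 -4.27429719e-02] [[-0.6  0.1]
 [-0.5 -0.3]
 [ 0.  -0.4]
 [ 0.1 -0.1]
 [ 0.4  0.8]
 [ 0.4 -0.1]
 [ 0.4  0.3]
 [-0.1 -0.3]]
[[492.6 171.6]
 [489.6 101.7]
 [486.6  31.8]
 [483.6 -38.2]
 [408.7 175.2]
 [405.7 105.3]
 [402.7  35.3]
 [399.7 -34.6]]
side px of heels [array([246., 238.]), array([252., 216.]), array([258., 195.]), array([263., 177.]), array([288., 242.]), array([292., 219.]), array([296., 198.]), array([299., 179.])]
box (array([552.5358445 ,  -2.3738405 ,  32.25456012]), array([546.04508168,  -2.68008276,  30.94310493])) [array([559.,  -4.,   0.]), array([529.,   2., 150.]), array([518.,   4., 200.])]
[[-0.001  0.391  0.92 ]
 [-0.001  0.92  -0.391]
 [-1.    -0.001 -0.   ]]
```

{"api": "apply_moves", "payload": {"series": [[1,[0,-18.5,14.0],-0.36],[1,[0,-18.5,14.0],-0.36],[1,[0,-18.5,14.0],-0.36],[1,[0,-18.5,14.0],-0.36],[1,[0,-18.5,14.0],-0.36],[1,[0,-27.4,38.6],-0.36],[1,[0,-27.4,38.6],-0.36],[1,[0,-27.4,38.6],-0.36],[1,[0,-27.4,38.6],-0.36],[1,[0,-27.4,38.6],-0.36],[1,[0,-27.4,38.6],-0.36],[1,[0,-27.4,38.6],-0.36]]}}

```text
t: 1.6
eef_pos: [491.7, 173.4, 404.7]
tcp_rot: [2.852, 1.57, 2.811]
ft_force: [-0.4, -0.4, -0.9]
opening: 0.005
```

{"api": "apply_moves", "payload": {"series": [[1,[6,-0.1,0.1],0],[1,[10.5,-0.1,0.1],0],[1,[11.9,-0.1,0.1],0],[1,[11.9,-0.1,0.1],0],[1,[11.9,-0.1,0.1],0]]}}

```text
t: 2.22
eef_pos: [493.7, 171.5, 287.3]
tcp_rot: [0.278, 1.568, 0.237]
ft_force: [-0.2, -0.0, 0.3]
opening: 0.003
```

```bash
python3 - <<'E'
from cell import monitor,cams
import cv2,numpy as np
print(monitor.state()['eef_pos'],monitor.state()['ft_force'])
w=cams.read_camera("wrist")["image"];t=cams.read_camera("side")["image"]
t=cv2.resize(t[130:290,190:350],(420,420))
cv2.imwrite("pics/p1.png",cv2.resize(np.hstack([w[:,:,::-1],t[:,:,::-1]]),None,fx=.8,fy=.8))
E
```

```text
[493.66199045 171.48802927 287.31649895] [-0.18695558 -0.03133208  0.33172668]
```

View pics/p1.png

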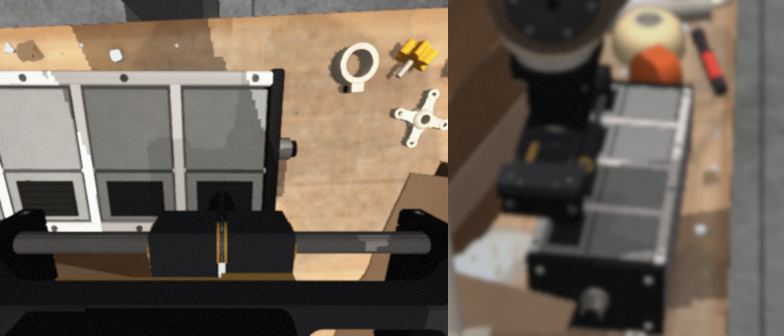

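The wrist view shows the fingertips centred on cover 1's pad, at about (222,195). Now I'll press gently.

{"api": "apply_moves", "payload": {"series": [[1,[0.5,0,0],0],[1,[0.8,0,0],0],[1,[0.8,0,0],0]]}}

```text
t: 2.7
eef_pos: [493.7, 171.1, 278.7]
tcp_rot: [0.298, 1.569, 0.256]
ft_force: [-1.6, -1.3, 14.9]
opening: 0.004
```

{"api": "apply_moves", "payload": {"series": [[1,[0.1,0,0],0],[1,[0.2,0,0],0],[1,[0.2,0,0],0]]}}

```text
t: 3.08
eef_pos: [493.7, 171.0, 277.7]
tcp_rot: [0.26, 1.568, 0.218]
ft_force: [-4.6, -0.6, 27.4]
opening: 0.006
```

Cover 1 springs back at roughly 4 N/mm or more, so it is latched. On to cover 2.

{"api": "apply_moves", "payload": {"series": [[1,[-2.5,0,0],0],[1,[-2.5,-5,0],0],[1,[-2.5,-7.0,0],0],[1,[-1.2,-7.0,0],0],[1,[-0.8,-7.0,0],0],[1,[-0.6,-7.0,0],0],[1,[-0.4,-7.0,0],0],[1,[-0.3,-7.0,0],0],[1,[-0.3,-7.0,0],0]]}}

```text
t: 4.2
eef_pos: [490.5, 101.7, 279.3]
tcp_rot: [0.61, 1.57, 0.569]
ft_force: [-2.4, 2.4, 7.4]
opening: 0.008
```

{"api": "apply_moves", "payload": {"series": [[1,[0.1,0,0],0],[1,[0.1,0,0],0]]}}

```text
t: 4.45
eef_pos: [490.5, 101.7, 278.8]
tcp_rot: [0.413, 1.569, 0.372]
ft_force: [-3.3, 2.1, 15.3]
opening: -0.0
```

Cover 2 is latched as well. On to cover 3.

{"api": "apply_moves", "payload": {"series": [[1,[-2.5,0,0],0],[1,[-2.5,-5,0],0],[1,[-2.5,-7.0,0],0],[1,[-1.2,-7.0,0],0],[1,[-0.6,-7.0,0],0],[1,[-0.4,-7.0,0],0],[1,[-0.2,-7.0,0],0],[1,[-0.1,-7.0,0],0],[1,[-0.1,-7.0,0],0]]}}

```text
t: 5.58
eef_pos: [487.7, 31.4, 278.9]
tcp_rot: [0.173, 1.57, 0.132]
ft_force: [0.3, 2.0, 0.9]
opening: 0.007
```

{"api": "apply_moves", "payload": {"series": [[1,[0.2,0,0],0],[1,[0.3,0,0],0],[1,[0.3,0,0],0]]}}

```text
t: 5.95
eef_pos: [487.7, 31.2, 275.7]
tcp_rot: [0.503, 1.571, 0.461]
ft_force: [1.0, 1.5, 2.2]
opening: 0.003
```

Cover 3 sinks at about 2 N, so it is the unlatched one. I'll press it on down.

{"api": "apply_moves", "payload": {"series": [[1,[0.3,0,0],0],[1,[0.6,0,0],0],[1,[0.9,0,0],0],[1,[1.2,0,0],0],[1,[1.3,0,0],0],[1,[1.3,0,0],0]]}}

```text
t: 6.7
eef_pos: [487.6, 31.2, 262.6]
tcp_rot: [2.853, 1.571, 2.811]
ft_force: [1.5, -0.0, 0.6]
opening: 0.004
```

```bash
python3 - <<'E'
from cell import monitor,cams
import cv2,numpy as np
w=cams.read_camera("wrist")["image"];t=cams.read_camera("side")["image"]
t=cv2.resize(t[130:290,190:350],(420,420))
cv2.imwrite("pics/p2.png",cv2.resize(np.hstack([w[:,:,::-1],t[:,:,::-1]]),None,fx=.8,fy=.8))
E
```

```text
(no output)
```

View pics/p2.png

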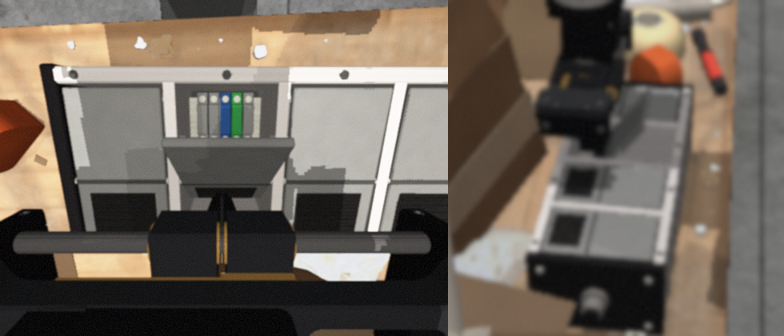

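The wrist view shows cover 3 tipped to about 45–50°, with its toe edge at about (228,142) and the compartment visible. Next I'll rise, back off in front of the toe, then lower.

{"api": "apply_moves", "payload": {"series": [[1,[-5,0,0],0],[1,[-9.5,0,0],0],[1,[-9.5,0,0],0],[1,[-9.5,0,-5],0],[1,[-9.5,0,-8.8],0],[1,[-9.5,0,-8.8],0],[1,[-9.5,0,-8.8],0],[1,[-6,0,-8.8],0],[1,[-3.8,0,-8.8],0],[1,[-3.8,0,-8.8],0],[1,[-3.8,0,-8.8],0]]}}

```text
t: 8.18
eef_pos: [400.4, 34.8, 301.0]
tcp_rot: [0.29, 1.571, 0.248]
ft_force: [-0.4, 0.8, 0.8]
opening: 0.003
```

```bash
python3 - <<'E'
from cell import monitor,cams
import cv2,numpy as np
print(monitor.state()['eef_pos'],monitor.state()['ft_force'],monitor.state()['joints'])
w=cams.read_camera("wrist")["image"];t=cams.read_camera("side")["image"]
t=cv2.resize(t[130:290,190:350],(420,420))
cv2.imwrite("pics/p3.png",cv2.resize(np.hstack([w[:,:,::-1],t[:,:,::-1]]),None,fx=.8,fy=.8))
E
```

```text
[400.35967264  34.81821935 301.00909929] [-0.42200632  0.83183712  0.77226038] [-7.79952587e-02  3.51815502e-01  2.19609193e+00  1.50362703e-04
  5.93436533e-01 -1.60711842e+00]
```

View pics/p3.png

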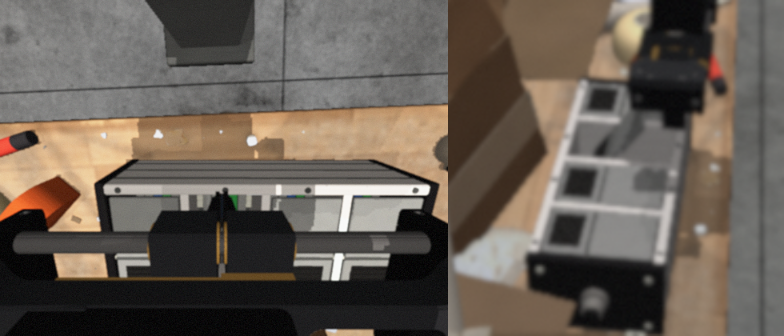

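The fingers are now in front of the raised cover, with the tip at z≈111 and no contact force. I'll push forward along tool z.

{"api": "apply_moves", "payload": {"series": [[1,[0,0,1],0],[1,[0,0,1.5],0],[1,[0,0,2.0],0],[1,[0,0,2.5],0],[1,[0,0,3.0],0],[1,[0,0,3.5],0],[1,[0,0,4.0],0],[1,[0,0,4.3],0],[1,[0,0,4.6],0],[1,[0,0,4.6],0]]}}

```text
t: 9.52
eef_pos: [445.8, 32.9, 300.7]
tcp_rot: [0.243, 1.57, 0.201]
ft_force: [0.2, 1.1, -0.2]
opening: 0.003
```

{"api": "apply_moves", "payload": {"series": [[1,[0,0,0.2],0],[1,[0,0,0.4],0],[1,[0,0,0.4],0]]}}

```text
t: 9.9
eef_pos: [449.7, 32.8, 300.7]
tcp_rot: [0.85, 1.571, 0.808]
ft_force: [-1.5, 0.7, 0.4]
opening: 0.006
```

```bash
python3 - <<'E'
from cell import monitor,cams
import cv2,numpy as np
w=cams.read_camera("wrist")["image"];t=cams.read_camera("side")["image"]
t=cv2.resize(t[130:290,190:350],(420,420))
cv2.imwrite("pics/p4.png",cv2.resize(np.hstack([w[:,:,::-1],t[:,:,::-1]]),None,fx=.8,fy=.8))
E
```

```text
(no output)
```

View pics/p4.png

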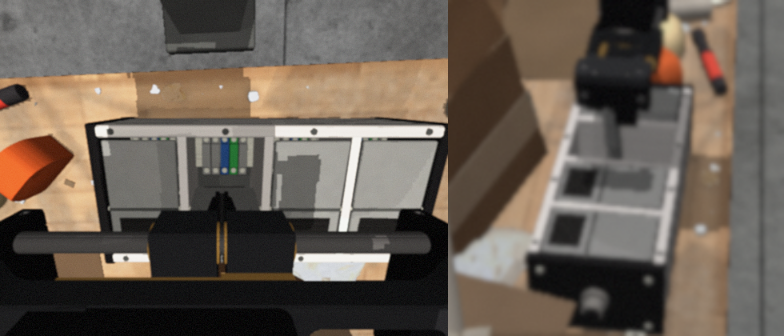

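The cover stands nearly upright behind the fingers (side view, around (610,130)). I'll creep on to the stop.

{"api": "apply_moves", "payload": {"series": [[1,[0,0,0.2],0],[1,[0,0,0.4],0],[1,[0,0,0.4],0]]}}

```text
t: 10.38
eef_pos: [453.3, 32.7, 300.5]
tcp_rot: [3.1, 1.569, 3.058]
ft_force: [-5.6, -0.5, 2.8]
opening: 0.001
```

{"api": "apply_moves", "payload": {"series": [[1,[0,0,0.2],0],[1,[0,0,0.3],0],[1,[0,0,0.3],0]]}}

```text
t: 10.75
eef_pos: [454.8, 32.6, 300.4]
tcp_rot: [3.132, 1.563, 3.09]
ft_force: [-16.0, -0.8, 11.2]
opening: 0.007
```

The reaction has risen to 16 N and forward motion has stalled at the predicted stop position (about 454 mm). I'll back off, rise and check.

{"api": "apply_moves", "payload": {"series": [[1,[0,0,-1],0],[1,[0,0,-4.5],0],[1,[0,0,-4.5],0],[1,[-6,0,-4.5],0],[1,[-10,0,-4.5],0],[1,[-10,12,-4.5],0],[1,[-10,20,-4.5],0],[1,[-10,25,-4.5],0],[1,[-10,25,-4.5],0],[1,[-10,25,-4.5],0],[1,[-10,25,-4.5],0]]}}

```text
t: 12.12
eef_pos: [422.3, 284.2, 400.6]
tcp_rot: [-0.615, 1.571, -0.656]
ft_force: [-0.3, -0.9, -0.4]
opening: 0.003
```

```bash
python3 - <<'E'
from cell import monitor,cams
import cv2,numpy as np
from h import *
w=cams.read_camera("top")["image"];t=cams.read_camera("side")["image"]
w=cv2.resize(w[150:240,190:400],None,fx=3.8,fy=3.8,interpolation=cv2.INTER_CUBIC)
t=cv2.resize(t[120:290,150:360],None,fx=1.5,fy=1.5)
t=cv2.copyMakeBorder(t,0,0,0,w.shape[1]-t.shape[1],cv2.BORDER_CONSTANT)
cv2.imwrite("pics/p5.png",np.vstack([w,t])[:600,:,::-1])
for a in(1.4,1.57,1.75):
  for y in(-64,-6):
    lx,z=9-60*np.cos(a)+2.5*-np.sin(a)*-1,87.5+60*np.sin(a)+2.5*np.cos(a)
    c,s=np.cos(-.0427),np.sin(-.0427)
    P=[455.1+c*lx-s*y,68.1+s*lx+c*y,z]
    print(a,y,"topcrop",((proj(TOP,P)-[190,150])*3.8).round(0))
E
```

```text
1.4 -64 topcrop [387. 179.]
1.4 -6 topcrop [301. 177.]
1.57 -64 topcrop [388. 164.]
1.57 -6 topcrop [301. 162.]
1.75 -64 topcrop [388. 149.]
1.75 -6 topcrop [302. 147.]
```

View pics/p5.png

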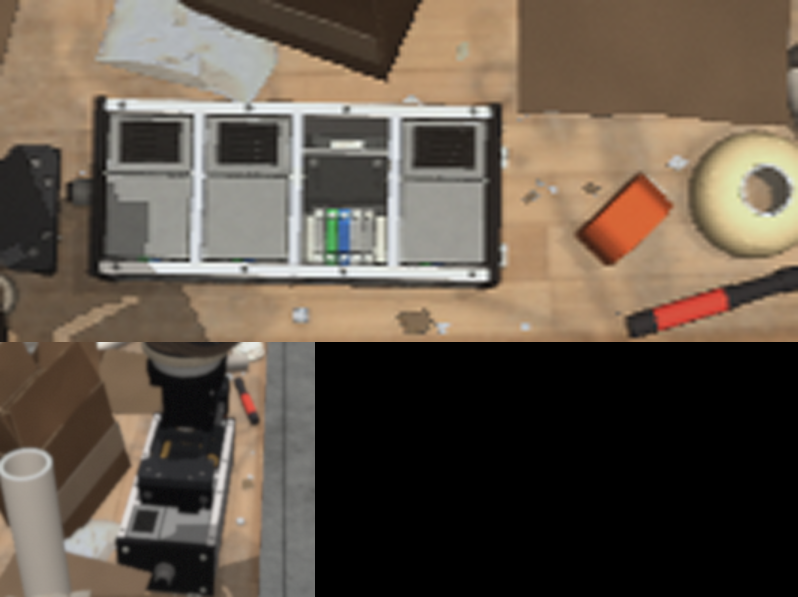

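In the top view cover 3's raised edge is at row ≈150; the prediction is 149 for 1.75 rad and 164 for upright. The other covers are shut and the bystanders look undisturbed.

```bash
python3 -c "
from cell import monitor,job
s=monitor.state();print(s['t'],s['ft_force'],abs(s['qvel']).max());print(job.job_done())"
```

```text
12.225 [-0.06692133  0.05665857 -0.62641461] 0.008479329185302774
the job is handed in; nothing more can be done
None
```

Cover 3, third from the left, was the unlatched one. It now stands fully open against its stop, and I handed the job in at 12.2 s.

- **Finding it:** I pressed the heels in order from the left. Covers 1 and 2 sprang back and are latched. Cover 3 sank at about 2 N, so I did not press cover 4. The press on cover 1 peaked at 27 N, firmer than I meant but under the 40 N limit. Cover 2 peaked at 15 N.
- **Opening it:** I pressed cover 3's heel about 18 mm down, which tipped it to roughly 45–50°. I then pushed it over with the outside of the closed fingers until the resistance rose to about 16 N at the stop. Finally I backed off clear.
- **Last checks:** In the top view cover 3's upper edge was at row 150, where 149 is predicted for 1.75 rad. Covers 1, 2 and 4 are shut and the bystanders in view look undisturbed. The arm was at rest with about 0.6 N on the wrist, touching nothing.
- **Not confirmed:** The final side view was no help because the gripper blocked it, so the open angle rests on the top view and the force at the stop. No check disagreed.

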